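# Shut the control box and hold its cover over the screw holes

## Robot

A 6-joint arm with a two-finger parallel gripper is mounted at the origin on the work surface. World frame = base frame: x ahead of the robot, y to its left, z up, the work surface at z = 0. Lengths are in m, angles in rad, forces in N, time in s.
With the tool pointing down it reaches from about 0.375 to 0.975 m from the base axis. Payload 3.8 kg.
Tool frame: the origin (TCP) lies midway between the tips of the shut fingers; the grasp point (between the pads) lies 19 mm behind it; z points along the fingers, y is the line along which they close (so a half turn about z gives the same grasp; the last joint's range is limited). The gripper opens to 88 mm and grips with 3 to 60 N. Pads are 18 mm wide; open, the fingers measure 123 mm over their backs; the gripper's body (75 mm by 187 mm) begins 45 mm behind the grasp point.
Start: joints at [1.286, 0.264, 1.604, -0, 1.274, -0.037], TCP at [0.166, 0.654, 0.239] pointing down, gripper open.
Joint ranges: [-2.63, 2.63], [-0.94, 2.18], [0.31, 2.57], [-1.31, 4.45], [0, 2.66], [-2.55, 2.55]. Speed limits (rad/s): [2.57, 2.57, 3.14, 3.14, 3.14, 3.14].

## Interface

Orientations are given as a rotation vector (axis times angle).
In Python, from cell import manip, inverse_kinematics, cams, order gives the robot as it stands. Calls block until the motion is done:
- manip.move_pose(position, orientation): joint-space move of the TCP to a pose.
- manip.move_linear(position, rate=0.15, rot=None): straight line of the TCP; rot=None keeps the orientation; rate is the mean speed in m/s.
- manip.set_joints(angles): joint-space move.
- manip.set_gripper(opening, force=None): finger opening in m; force is the grip in N (None keeps the last); returns when the fingers have stopped.
- manip.dwell(seconds).
- inverse_kinematics(position, orientation): joint angles nearest the present ones, or None.
- manip.state(): the state.
- cams.capture(name): name is "side" or "top"; returns a dict with "image" (384x512x3 uint8, blue, green, red), "z_map" (384x512 float32, m along the optical axis (not along the pixel's ray), 0 where there is no reading), "intrinsics" (3x3 intrinsics, pixels), "position" and "orientation" of the camera in the world. Camera axes: x right, y down, z forward; pixel columns grow to the right and rows downward; lengths in m; the calibration is good to about 2 mm. A picture is of the moment at which its call begins.
A pose or a line that the arm cannot do raises manip.IKError and nothing moves.
- order.close_job(): hands the job in; it is judged then, once.
The state is a dict: "clock": time; "joint_pos": joint angles; "joint_velocities": joint speeds; "tau": joint torques, N m; "tool_pos": TCP position; "tcp_rot": TCP orientation; "contact_force": force on the tool from outside, world axes, zero at the start; "moment": the same for the moment, N m; "gripper_width": finger opening in m; "grasp_force": force on a finger pad.
Only numpy, scipy, OpenCV 4.12 (cv2) and the standard library are available. Lean on these libraries where they do the work, as an engineer would, in place of code of your own. Each camera call takes 0.05 s, during which the arm holds its last target. There are 200 camera calls.

## Task

At the packing bench, first push the door of the conveyor's control box fully shut so that it seats on its catch. Then pick up the box's cover plate (the one with the handle and four holes) and hold it level, hovering about two centimetres above the box's top rim with each of its four holes right above a threaded hole, so that a colleague can start the screws: finish while still holding it there, not set down. Leave the other things on the bench where they are.

Things in the scene. Friction and masses are not known exactly. Their poses are not given: they have to be found in the camera images.
- control_box: grey steel control box fixed to the bench left or right of its middle, 130 (x) x 180 (y) x 120 mm; origin at the centre of its underside, z up, x from the door side to the back, y to the hinge side. Its open top has a flat rim 25 mm wide; a threaded hole 7 mm across in each corner at x = +-52, y = +-76 mm. The hinged door covers its -x face.
- door (a joint): door angle (rad): 0 = shut and seated on its catch, grows as the free edge swings out towards -x of the box; starts ajar (0.35 to 0.8), turns easily, stays where left. About 0.09 rad before shut it meets a spring ball catch that needs about 10 N of push 100 mm from the hinge; past it the ball draws it in and keeps it at 0.
- door_hinge (a point): point on the upright hinge line, at box x = -65, y = +82 mm, 62 mm above the bench. The door is a flat grey panel 164 mm wide from the hinge line, 12 to 112 mm above the bench, 8 mm thick outwards from the hinge plane. A black knob 18 mm across sits 145 mm from the hinge, 32 mm above the bench, sticking out 24 mm.
- door_push (a point): point on the door's outer face, 100 mm from the hinge line, 87 mm above the bench; clear flat panel above the knob, good for pushing; moves with the door.
- box_top (a point): centre of the box's top opening, in the plane of its top rim (120 mm above the bench); axes as the box.
- cover: grey cover plate with a dark handle, lying on the bench: 130 (x) x 180 (y) x 4 mm, 0.2 to 0.36 kg; origin at the centre of its underside, z up, mass centred. Four 10 mm holes at x = +-52, y = +-76 mm. On top a bar handle along y over its middle: 12 wide (x), 12 high, 100 mm long, 34 to 46 mm above the underside, a leg at each end (80 mm free between). Fits the box either way round.
- hole0 (a point): centre of the cover's hole at (52, 76) mm, on its underside
- hole1 (a point): centre of the cover's hole at (52, -76) mm, on its underside
- hole2 (a point): centre of the cover's hole at (-52, -76) mm, on its underside
- hole3 (a point): centre of the cover's hole at (-52, 76) mm, on its underside
- thread0 (a point): mouth of the box's threaded hole at box (52, 76) mm, in the top rim
- thread1 (a point): mouth of the box's threaded hole at box (52, -76) mm, in the top rim
- thread2 (a point): mouth of the box's threaded hole at box (-52, -76) mm, in the top rim
- thread3 (a point): mouth of the box's threaded hole at box (-52, 76) mm, in the top rim
- air_gun: bystander: orange air gun with a bent steel nozzle, about 250 mm long, lying on the bench; origin on its underside
- bottle: bystander: clear bottle, 64 mm across, 200 mm high; origin under its centre
- bowl: bystander: blue bowl, 100 mm across, 55 mm high; origin under its centre
- tray: bystander: yellow two-compartment lunch tray with a grey rim, 190 x 120 x 45 mm; origin under its centre
- screwdriver: bystander: screwdriver lying on the bench, 190 mm long, along its x axis
- screw_tray: bystander: small black tray with screws, 90 x 70 x 25 mm; origin under its centre
- blank_plate: bystander: smaller grey plate without a handle, two holes, 90 x 110 x 4 mm; not the cover

How it is judged:
By the outcome, as a careful person would: the job done as asked, in the order asked, and still so for the second after the job is handed in, while the arm keeps its last pose, push and grip.
It also fails if it takes over 59 s, if anything falls off the work surface, if the arm or the gripper's body presses on something with over 40 N, if the wrist force passes 120 N, or if a joint passes its speed limit or range.

## Working session

There is one attempt and no reset: what is moved stays moved. The work goes in short steps, each a Python script; the robot and the scene stay as the last script left them, time stands still between calls to the robot, and variables do not carry over. Pictures are saved under pics/ and viewed, at most 10 in all, crops included, and the job is handed in when it is done.

```bash
ls; mkdir -p pics
cat > h.py <<'E'
import numpy as np, cv2
from scipy.spatial.transform import Rotation as R
from cell import manip, inverse_kinematics, cams, order
def cap(n):
    c=cams.capture(n); c['R']=R.from_rotvec(c['orientation']).as_matrix() if np.size(c['orientation'])==3 else np.array(c['orientation']); c['p']=np.array(c['position']); return c
def cloud(c):
    z=c['z_map'];K=c['intrinsics'];v,u=np.mgrid[:z.shape[0],:z.shape[1]]
    P=np.stack([(u-K[0,2])/K[0,0]*z,(v-K[1,2])/K[1,1]*z,z],-1)
    P=P@c['R'].T+c['p']; P[z==0]=np.nan; return P
def ray(c,uv,h):
    K=c['intrinsics'];uv=np.atleast_2d(uv).astype(float)
    d=np.c_[(uv[:,0]-K[0,2])/K[0,0],(uv[:,1]-K[1,2])/K[1,1],np.ones(len(uv))]@c['R'].T
    return c['p']+d*((h-c['p'][2])/d[:,2])[:,None]
def proj(c,X):
    q=(np.atleast_2d(X)-c['p'])@c['R']; q=q@c['intrinsics'].T; return q[:,:2]/q[:,2:]
E
python3 - <<'E'
from h import *
for n in('top','side'):
    c=cap(n); print(n,c['p'],c['R'].round(3).tolist(),c['intrinsics'].tolist())
    cv2.imwrite(f'pics/{n}0.png',cv2.resize(c['image'],(800,600),interpolation=cv2.INTER_CUBIC))
print(manip.state())
E
```

```text
pics
top [0.34704751 0.00192105 1.89762279] [[0.01, -0.992, 0.129], [-1.0, -0.009, 0.002], [-0.001, -0.129, -0.992]] [[491.32327473349307, 0.0, 257.4573154900474], [0.0, 491.32327473349307, 194.98988285809835], [0.0, 0.0, 1.0]]
side [-0.18022883 -0.94941064  0.84777953] [[0.789, -0.331, 0.517], [-0.614, -0.417, 0.67], [-0.006, -0.846, -0.532]] [[473.05225280485934, 0.0, 253.26235970464262], [0.0, 473.05225280485934, 195.8411806057464], [0.0, 0.0, 1.0]]
{'clock': 0.1, 'joint_pos': array([ 1.28609023e+00,  2.64660439e-01,  1.60522948e+00,  4.41171985e-06,
        1.27372644e+00, -3.68882564e-02]), 'joint_velocities': array([-0.00118277,  0.00065123, -0.00267752, -0.00157805, -0.00068678,
        0.00034927]), 'tau': array([-2.56095655e-04, -5.03615677e+01, -3.58069789e+01,  7.30748009e-02,
        2.31718010e-02, -2.30237197e-05]), 'tool_pos': array([0.16538055, 0.65375777, 0.23752853]), 'tcp_rot': array([-0.38823727, -3.11717894,  0.00313643]), 'contact_force': array([ 0.56066665, -0.43463455, -0.60196592]), 'moment': array([ 0.00243551, -0.04608484,  0.00539793]), 'grasp_force': 0.0, 'gripper_width': 0.0879321386037887}
```

View pics/top0.png

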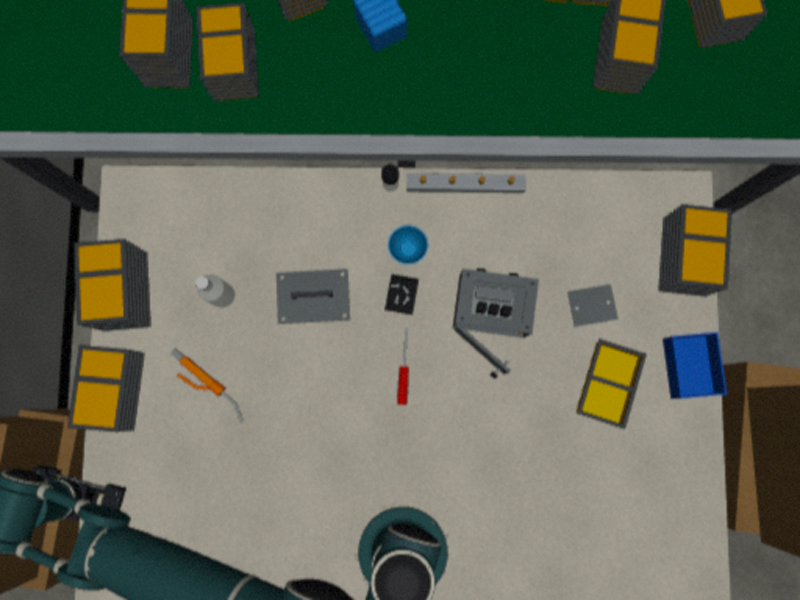

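View pics/side0.png

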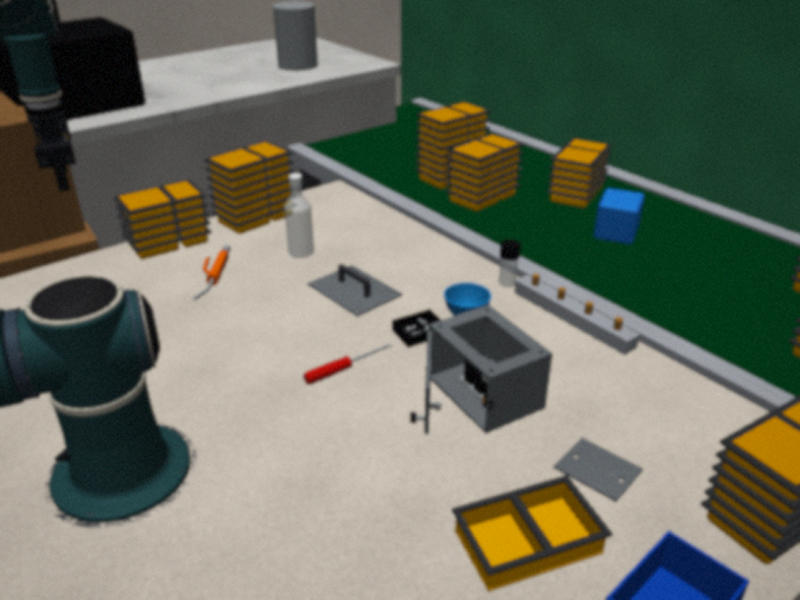

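The top view (800 px scale) shows the cover at (313,296), its handle running left-right. The box is at (497,303), with the hinge at (458,325) and the door's free edge at about (505,370). The side view confirms the door is ajar, with the knob low at about (415,417). Next I'll measure these.

Run:
```python
from h import *
s=800/512
out=[]
for n,rc,rb in(('top',(265,255,365,335),(440,255,550,390)),('side',(295,255,410,325),(400,290,565,445))):
    c=cap(n); P=cloud(c); im=c['image'].astype(int)
    sat=im.max(2)-im.min(2); 
    b=im.mean(2)
    print(n,'bench z',np.nanmedian(P[...,2][(b>140)]))
    def sub(r): return [int(round(k/s)) for k in r]
    x0,y0,x1,y1=sub(rc)
    m=np.zeros(b.shape,np.uint8); m[y0:y1,x0:x1]=(b[y0:y1,x0:x1]<138)
    k,l,st,ce=cv2.connectedComponentsWithStats(m); i=1+st[1:,4].argmax(); mm=(l==i).astype(np.uint8)
    cn=max(cv2.findContours(mm,0,1)[0],key=cv2.contourArea)
    z=P[...,2][mm>0]; print('cover px',st[i],'z pct',np.nanpercentile(z,[10,50,90,99]).round(4))
    if n=='top':
        w=ray(c,cn[:,0,:],0.004)[:,:2]
        print('cover rect',cv2.minAreaRect((w*1000).astype(np.float32)))
    x0,y0,x1,y1=sub(rb)
    Q=P[y0:y1,x0:x1]; z=Q[...,2]
    hist=np.histogram(z[np.isfinite(z)],np.arange(0,.2,.01)); print(hist[0])
    r=(abs(z-.12)<.008); kk,l,st,ce=cv2.connectedComponentsWithStats(r.astype(np.uint8)); i=1+st[1:,4].argmax(); r=l==i
    print('rim z',np.nanmedian(z[r]),'n',r.sum()); 
    print('rim rect',cv2.minAreaRect((Q[r][:,:2]*1000).astype(np.float32)))
    crop=lambda r,f:cv2.resize(c['image'][sub(r)[1]:sub(r)[3],sub(r)[0]:sub(r)[2]],None,fx=f,fy=f,interpolation=cv2.INTER_CUBIC)
    for r_ in(rc,rb): out.append(cv2.resize(crop(r_,4),(400,300)))
cv2.imwrite('pics/crops.png',np.vstack([np.hstack(out[:2]),np.hstack(out[2:])]))
```

```text
top bench z 0.00046573438096475517
cover px [ 176  171   49   37 1634] z pct [-0.0023  0.0046  0.0121  0.0506]
cover rect ((613.6161499023438, 229.96588134765625), (136.65159606933594, 186.76280212402344), 3.7680869102478027)
[2247  282  101  160   52   78   99   30   20   19   61  561  487   12
    0    0    0    0    0]
rim z 0.11999186898038072 n 936
rim rect ((592.6444091796875, -215.18722534179688), (181.01890563964844, 130.71026611328125), 82.54798889160156)
side bench z 0.00013501718061625922
cover px [ 198  169   59   33 1023] z pct [0.0017 0.0045 0.0304 0.0475]
[2926  540  508  494  366  376  301  271  276  188  174  993  408    0
    0    0    0    0    0]
rim z 0.11914427649960779 n 1271
rim rect ((591.5288696289062, -214.00296020507812), (186.75732421875, 134.0418701171875), 82.37995147705078)
```

View pics/crops.png

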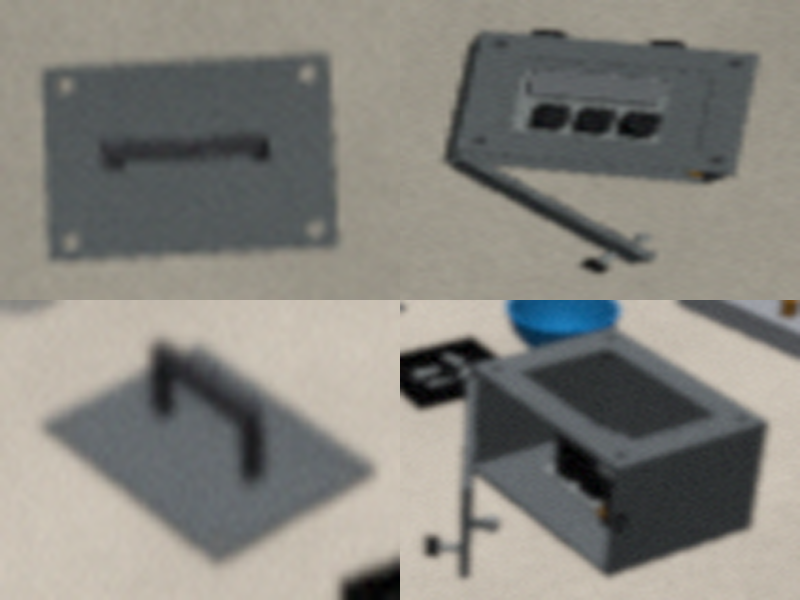

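The crops show all four cover holes bright in the top view, and the threads show as dark spots in the rim corners. Box yaw is about -7.5° and cover yaw about +3.8°. I'll refine using the holes and measure the door angle.

```bash
cat >> h.py <<'E'
def rz(a): return np.array([[np.cos(a),-np.sin(a)],[np.sin(a),np.cos(a)]])
L=np.array([[52,76],[52,-76],[-52,-76],[-52,76]])/1000.
def blob(g,uv,sign,r=3):
    # weighted centroid of a dark/bright spot near uv, refined twice; also returns contrast
    for _ in range(3):
        u,v=np.round(uv).astype(int); w=sign*(g[v-r:v+r+1,u-r:u+r+1].astype(float))
        w=np.clip(w-np.median(w)-4,0,None); yy,xx=np.mgrid[v-r:v+r+1,u-r:u+r+1]
        if w.sum()<5: return None,0
        uv=np.array([(w*xx).sum(),(w*yy).sum()])/w.sum()
    return uv,w.max()
def fit2(A,B):
    a,b=A-A.mean(0),B-B.mean(0); t=np.arctan2((a[:,0]*b[:,1]-a[:,1]*b[:,0]).sum(),(a*b).sum())
    c=B.mean(0)-rz(t)@A.mean(0); return c,t,np.linalg.norm(A@rz(t).T+c-B,axis=1)
E
python3 - <<'E'
from h import *
C={n:[cap(n) for _ in range(4)] for n in('top','side')}
for name,ce,yaw,h,sg,n in(('cover',(.6136,.230),3.77,.004,1,'top'),('box',(.592,-.2146),-7.5,.12,-1,'top'),('box',(.592,-.2146),-7.5,.12,-1,'side')):
    c=C[n][0]; g=np.mean([cv2.cvtColor(k['image'],cv2.COLOR_BGR2GRAY) for k in C[n]],0)
    X=L@rz(np.deg2rad(yaw)).T+ce; px=proj(c,np.c_[X,np.full(4,h)])
    q=[blob(g,p,sg) for p in px]; print(name,n,px.round(1).tolist(),[(None if a is None else a.round(1).tolist(),round(float(b))) for a,b in q])
    ok=[i for i in range(4) if q[i][0] is not None]
    W=ray(c,[q[i][0] for i in ok],h)[:,:2]; ce,t,e=fit2(L[ok],W); print(' fit',ce.round(4),np.rad2deg(t).round(2),(e*1000).round(1))
# handle top by colour/depth in both views
for n in C:
    c=C[n][0];P=np.nanmedian([cloud(k) for k in C[n]],0)
    d=P-np.array([.6136,.230,0]); m=(np.hypot(d[...,0],d[...,1])<.08)&(P[...,2]>.03)&(P[...,2]<.06); print('handle',n,m.sum(),np.nanmedian(P[m],0),np.nanpercentile(P[m],[5,95],axis=0).round(3).tolist())
    B=(P[...,:2]-[.592,-.2146])@rz(np.deg2rad(-7.5)); m=(B[...,0]<-.075)&(B[...,0]>-.2)&(abs(B[...,1])<.12)&(P[...,2]>.095)&(P[...,2]<.118)
    Q=B[m]; vx,vy,x0,y0=cv2.fitLine(Q.astype(np.float32),cv2.DIST_HUBER,0,.01,.01).ravel(); print('door',n,m.sum(),'theta',np.arctan(vx/vy),'range',Q.min(0),Q.max(0),'dist hinge to line',(np.array([-.065,.082])-[x0,y0])@[vy,-vx])
E
```

```text
cover top [[179.9, 177.2], [218.8, 175.0], [220.0, 201.4], [180.9, 203.6]] [([179.9, 172.1], 32), ([219.1, 170.0], 26), ([220.1, 204.8], 42), (None, 0)]
 fit [0.6244 0.2311] -0.47 [ 5.  14.7 19.1]
box top [[299.0, 175.0], [340.1, 180.7], [336.7, 208.7], [295.3, 202.9]] [([299.1, 175.2], 23), ([340.3, 181.0], 24), ([335.9, 212.8], 40), ([291.5, 203.2], 29)]
 fit [ 0.5875 -0.2106] -10.37 [1.4 8.  8.1 8. ]
box side [[312.2, 197.6], [346.6, 224.1], [314.7, 236.4], [281.8, 207.9]] [([309.1, 192.7], 8), ([348.2, 230.0], 22), ([316.7, 241.3], 34), ([276.4, 203.7], 58)]
 fit [ 0.5887 -0.2115] -10.7 [27.7 22.9 24.7 20.4]
handle top 91 [0.61599673 0.23143096 0.0456179 ] [[0.608, 0.183, 0.04], [0.621, 0.275, 0.051]]
door top 112 theta 0.5875795 range [-0.15914378 -0.05079982] [-0.07586104  0.07640798] dist hinge to line 0.004364183855431081
handle side 105 [0.61090757 0.2248219  0.04400169] [[0.606, 0.182, 0.034], [0.619, 0.273, 0.047]]
door side 123 theta 0.6036843 range [-0.16259781 -0.05252023] [-0.07532152  0.07680798] dist hinge to line 0.003857965876066523
```

```bash
sed -i 's/for _ in range(3)/for _ in range(1)/; s/r=3):/r=2):/' h.py
cat > meas.py <<'E'
from h import *
C={n:[cap(n) for _ in range(4)] for n in('top','side')}
for name,ce,yaw,h,sg,n in(('cover',(.6136,.230),3.77,.004,1,'top'),('box',(.592,-.2146),-7.5,.12,-1,'top'),('box',(.592,-.2146),-7.5,.12,-1,'side')):
    c=C[n][0]; g=np.mean([cv2.cvtColor(k['image'],cv2.COLOR_BGR2GRAY) for k in C[n]],0)
    for it in range(2):
        X=L@rz(np.deg2rad(yaw)).T+ce; px=proj(c,np.c_[X,np.full(4,h)])
        q=[blob(g,p,sg) for p in px]
        ok=[i for i in range(4) if q[i][0] is not None]
        W=ray(c,[q[i][0] for i in ok],h)[:,:2]; ce,t,e=fit2(L[ok],W); yaw=np.rad2deg(t)
    print(name,n,ok,'fit',ce.round(4),yaw.round(2),(e*1000).round(1),'shift px',[(q[i][0]-px[i]).round(1).tolist() for i in ok])
E
python3 meas.py
python3 - <<'E'
from h import *
# IK check of the door push
yaw=np.deg2rad(-7.5); ce=np.array([.592,-.2146])
for th in(.65,.3,0):
    d=np.array([-np.sin(th),-np.cos(th)]); n=np.array([-np.cos(th),np.sin(th)])
    p=ce+rz(yaw)@(np.array([-.065,.082])+.1*d+.020*n)
    for s in(1,-1):
        y=s*(rz(yaw)@d); y3=np.r_[y,0]; z3=np.array([0,0,-1.]); M=np.c_[np.cross(y3,z3),y3,z3]
        print(th,s,p,inverse_kinematics(np.r_[p,.078],R.from_matrix(M).as_rotvec()))
E
```

```text
cover top [0, 1, 2, 3] fit [0.6135 0.2297] 3.75 [0.7 0.4 0.2 0.6] shift px [[0.1, -0.1], [-0.1, -0.0], [-0.0, 0.0], [0.0, 0.2]]
box top [0, 1, 2, 3] fit [ 0.591  -0.2153] -7.39 [0.1 0.3 0.3 0.2] shift px [[-0.0, -0.0], [0.0, 0.1], [-0.0, -0.1], [0.0, 0.0]]
box side [0, 1, 2, 3] fit [ 0.5899 -0.2116] -7.96 [3.1 3.2 3.5 3.6] shift px [[-0.9, -0.7], [0.2, 0.4], [0.3, 0.3], [-0.8, -1.1]]
0.65 1 [ 0.45366175 -0.181767  ] [-4.32052065e-01  7.51263473e-02  2.14636091e+00 -8.88178420e-16
  9.20105399e-01  1.91964396e+00]
0.65 -1 [ 0.45366175 -0.181767  ] [-4.32052065e-01  7.51263473e-02  2.14636091e+00 -4.44089210e-16
  9.20105399e-01 -1.22194870e+00]
0.3 1 [ 0.47831858 -0.20732258] [-4.56779772e-01  1.34485699e-01  2.07995077e+00 -4.44089210e-16
  9.27156188e-01  1.54491625e+00]
0.3 -1 [ 0.47831858 -0.20732258] [-4.56779772e-01  1.34485699e-01  2.07995077e+00 -4.44089210e-16
  9.27156188e-01 -1.59667641e+00]
0 1 [ 0.50537772 -0.22135128] [-0.45796946  0.18820769  2.0164912   0.          0.93689377  1.24372656]
0 -1 [ 0.50537772 -0.22135128] [-4.57969458e-01  1.88207690e-01  2.01649120e+00 -4.44089210e-16
  9.36893767e-01 -1.89786609e+00]
```

Top-view fits are within 0.7 mm: cover (0.6135, 0.2297) at 3.75°, box (0.591, -0.2153) at -7.4°, door at about 0.6 rad. The depth heights agree (rim 0.120, handle top 0.045). Next is the door push.

```bash
cat >> h.py <<'E'
YB=np.deg2rad(-7.45); CB=np.array([.591,-.2150])
def down(y2):
    y3=np.r_[y2/np.linalg.norm(y2),0]; z3=np.array([0,0,-1.]); return R.from_matrix(np.c_[np.cross(y3,z3),y3,z3]).as_rotvec()
def push(th,gap,z=.078):
    d=np.array([-np.sin(th),-np.cos(th)]); n=np.array([-np.cos(th),np.sin(th)])
    p=CB+rz(YB)@(np.array([-.065,.082])+.1*d+(.017+gap)*n); return np.r_[p,z],down(rz(YB)@d)
E
python3 - <<'E'
from h import *
p0=manip.state()['tool_pos']; manip.move_linear([p0[0],p0[1],.32],rate=.2)
manip.set_gripper(0.0)
p,r=push(.62,.03,.25); manip.move_pose(p,r)
p,r=push(.62,.03); manip.move_linear(p,rate=.15)
F0=manip.state()['contact_force']
nb=np.r_[rz(YB)@[1,0],0]
for th in list(np.arange(.60,.0,-.05))+[.03,.01]:
    p,r=push(th,0); manip.move_linear(p,rate=.08,rot=r)
    f=(manip.state()['contact_force']-F0)@nb; print(round(th,2),f.round(1))
    if f<-35: break
print(manip.state()['clock'])
c=cap('top'); cc=cap('side')
a=cv2.resize(c['image'][150:260,270:380],(400,400),interpolation=2); b=cv2.resize(cc['image'][170:300,240:370],(400,400),interpolation=2)
cv2.imwrite('pics/d1.png',np.hstack([a,b]))
E
```

```text
0.6 0.0
0.55 0.8
0.5 0.5
0.45 -0.1
0.4 0.4
0.35 -0.9
0.3 -0.3
0.25 0.1
0.2 -0.4
0.15 -0.1
0.1 0.2
0.05 -4.2
0.03 -6.4
0.01 -3.4
11.0
```

View pics/d1.png

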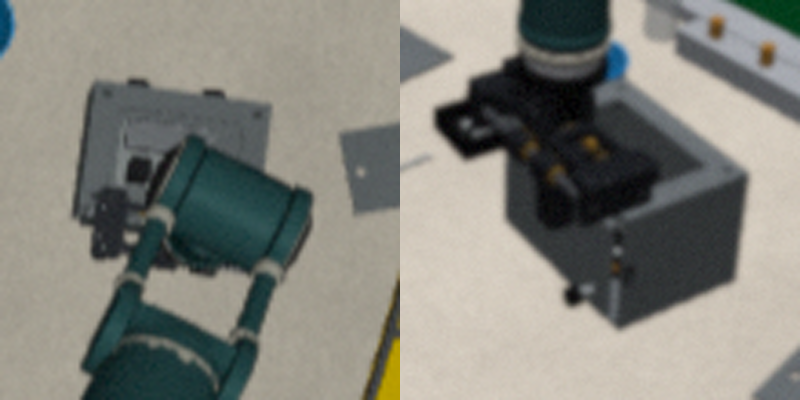

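The side view shows the door almost shut, with the knob close to the box front at (575,295). The force rose, then started to drop. I'll press in small steps until it seats.

Run:
```python
from h import *
nb=np.r_[rz(YB)@[1,0],0]
for g in np.arange(0,-.0101,-.001):
    p,r=push(0,g); manip.move_linear(p,rate=.02,rot=r)
    f=manip.state()['contact_force']@nb; print(round(g,3),f.round(1))
    if f<-22: break
p,r=push(0,.04); manip.move_linear(p,rate=.1)
p[2]=.25; manip.move_linear(p,rate=.2); print(manip.state()['clock'])
# go towards the cover, opening on the way
CC=np.array([.6135,.2297]); yc=np.deg2rad(3.75)
manip.move_pose(np.r_[CC,.2],down(rz(yc)@[-1,0])); manip.set_gripper(.05,20)
c=cap('side'); print(manip.state()['clock'],manip.state()['joint_pos'].round(2))
cv2.imwrite('pics/d2.png',cv2.resize(c['image'][120:312,180:436],(800,600),interpolation=2))
P=cloud(c); B=(P[...,:2]-CB)@rz(YB); m=(B[...,0]<-.05)&(B[...,0]>-.15)&(B[...,1]<.06)&(B[...,1]>-.07)&(P[...,2]>.05)&(P[...,2]<.105)
print('door face: n',m.sum(),np.nanpercentile(B[m],[5,50,95],axis=0).round(4).tolist())
```

```text
0.0 -1.8
-0.001 -6.1
-0.002 -8.3
-0.003 -12.0
-0.004 -14.4
-0.005 -18.1
-0.006 -20.9
-0.007 -24.4
14.725Traceback (most recent call last):
  File "<stdin>", line 11, in <module>
cell.IKError: the arm cannot take that pose within its joint ranges
```

Run:
```python
from h import *
CC=np.array([.6135,.2297]); yc=np.deg2rad(3.75)
for s in(1,-1):
    for z in (.2,.12,.02): print(s,z,inverse_kinematics(np.r_[CC,z],down(rz(yc)@[s,0])), inverse_kinematics(np.r_[CB,z+.14],down(rz(YB)@[s,0])))
c=cap('side')
cv2.imwrite('pics/d2.png',cv2.resize(c['image'][120:312,180:436],(800,600),interpolation=2))
P=cloud(c); B=(P[...,:2]-CB)@rz(YB); m=(B[...,0]<-.05)&(B[...,0]>-.15)&(B[...,1]<.06)&(B[...,1]>-.07)&(P[...,2]>.05)&(P[...,2]<.105)
print('door face: n',m.sum(),np.nanpercentile(B[m],[5,50,95],axis=0).round(4).tolist())
```

```text
1 0.2 [ 3.20233405e-01  2.52161872e-01  1.69106696e+00 -8.88178420e-16
  1.19836382e+00  2.54783558e-01] [-3.88510608e-01  1.32693208e-01  1.57565822e+00 -4.44089210e-16
  1.43324123e+00 -2.58483578e-01]
1 0.12 [ 3.20233405e-01  3.20073998e-01  1.76050919e+00 -8.88178420e-16
  1.06100947e+00  2.54783558e-01] [-3.88510608e-01  1.65339387e-01  1.68311403e+00 -4.44089210e-16
  1.29313924e+00 -2.58483578e-01]
1 0.02 [ 3.20233405e-01  4.32568159e-01  1.81653508e+00 -8.88178420e-16
  8.92489419e-01  2.54783558e-01] [-3.88510608e-01  2.36608624e-01  1.78757371e+00 -4.44089210e-16
  1.11741032e+00 -2.58483578e-01]
-1 0.2 None None
-1 0.12 None None
-1 0.02 None None
door face: n 471 [[-0.0744, -0.0641], [-0.0725, -0.0094], [-0.0703, 0.0523]]
```

View pics/d2.png

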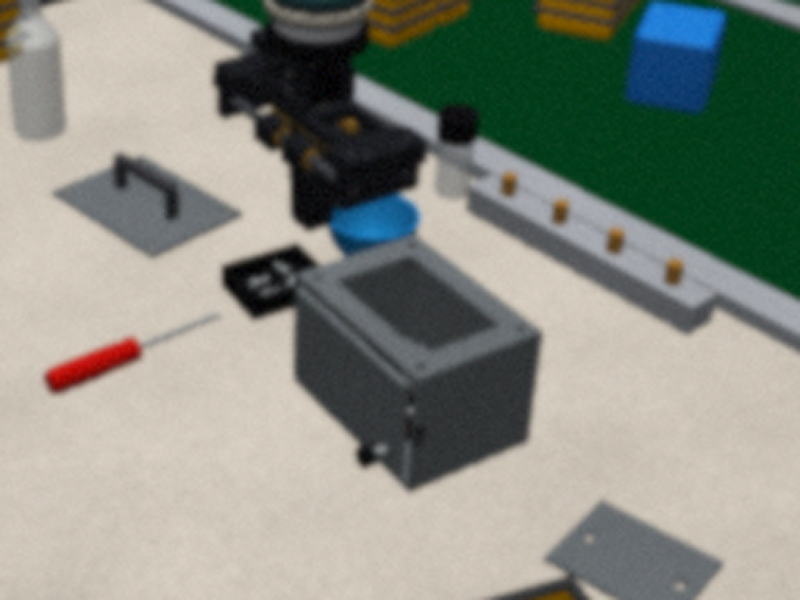

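The door is flush: the outer face measures at box x = -72.5 mm (expected -73) and parallel to the box. Now I'll pick up the cover.

Run:
```python
from h import *
CC=np.array([.6135,.2297]); yc=np.deg2rad(3.75)
r=down(rz(yc)@[1,0])
manip.set_gripper(.05,40)
manip.move_pose(np.r_[CC,.15],r)
manip.move_linear(np.r_[CC,.021],rate=.12)
F0=manip.state()['contact_force']
manip.set_gripper(0,40); s=manip.state(); print(s['gripper_width'],s['grasp_force'],s['tool_pos'])
manip.move_linear(np.r_[CC,.24],rate=.12); manip.dwell(.3); s=manip.state(); print(s['contact_force']-F0,s['gripper_width'],s['clock'])
manip.move_linear(np.r_[CB,.24],rate=.15,rot=down(rz(YB)@[1,0]))
manip.move_linear(np.r_[CB,.165],rate=.08); manip.dwell(.3)
s=manip.state(); print(s['tool_pos'],s['tcp_rot'],down(rz(YB)@[1,0]),s['clock'])
c=cap('top'); cc=cap('side')
a=cv2.resize(c['image'][150:230,270:370],(800,640),interpolation=2)[:600]; cv2.imwrite('pics/t1.png',a)
cv2.imwrite('pics/s1.png',cv2.resize(cc['image'][150:282,230:406],(800,600),interpolation=2))
np.save('t1.npy',c['image']);np.save('s1.npy',cc['image'])
```

```text
0.011210732973842159 40.00013016164303 [0.61392484 0.22978583 0.02121706]
[-0.55585722 -1.5686193  -2.69824522] 0.011166777813049561 21.55
[ 0.59123226 -0.21510161  0.16552612] [2.36056554e+00 2.07187161e+00 6.13686810e-04] [2.36107037 2.07242638 0.        ] 26.05
```

View pics/t1.png

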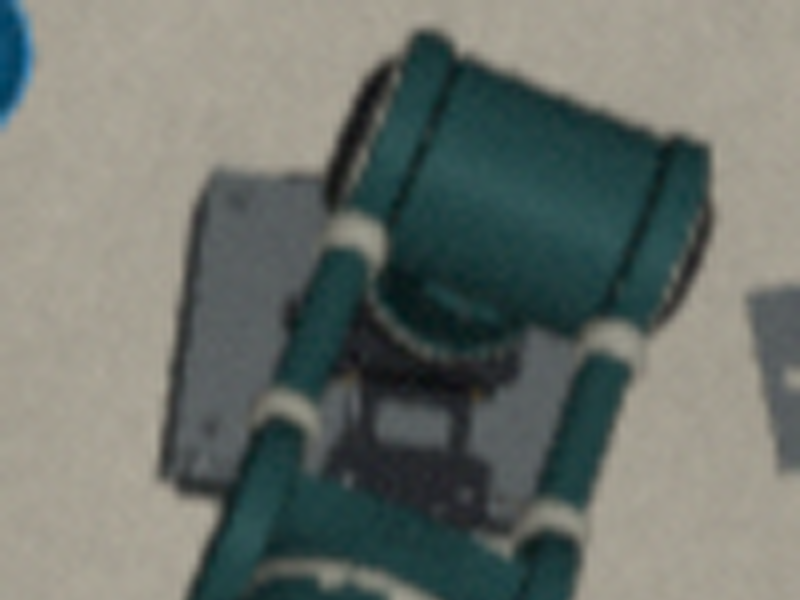

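View pics/s1.png

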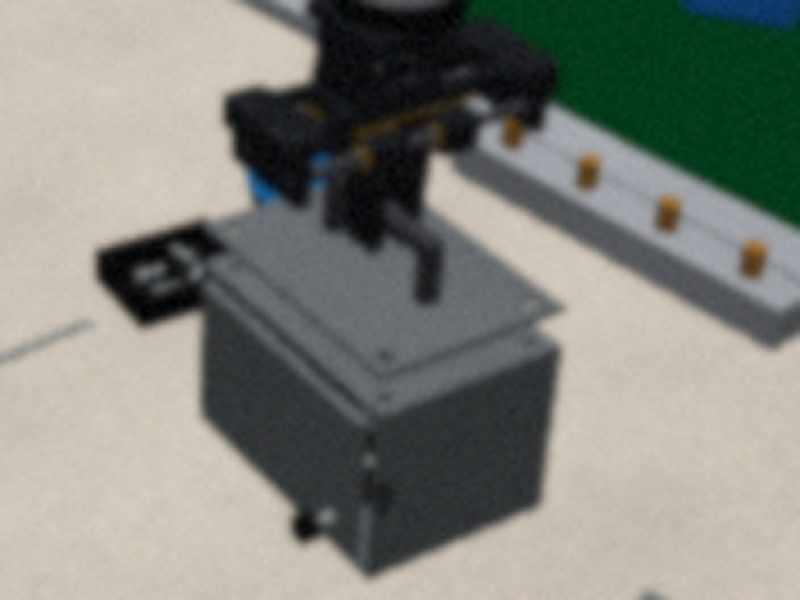

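The side view shows the cover hovering above the box. Its near holes are at (386,355) and (540,303), and the threads below them are at (385,398) and (530,340). The top view shows hole0 at (240,200) and hole3 at (210,425). I'll quantify tilt and offset.

```bash
cat > chk.py <<'E'
from h import *
s=manip.state(); tp=s['tool_pos']; zt=tp[2]-.021+.004
for n,hs in(('top',(0,3)),('side',(1,2,3))):
    k=[cap(n) for _ in range(6)]; c=k[0]; g=np.mean([cv2.cvtColor(q['image'],cv2.COLOR_BGR2GRAY) for q in k],0)
    P=np.nanmean([cloud(q) for q in k],0); B=(P[...,:2]-CB)@rz(YB)
    m=(abs(B[...,0])<.06)&(abs(B[...,1])<.085)&(abs(P[...,2]-zt)<.010)
    A=np.c_[B[m],np.ones(m.sum())]; z=P[...,2][m]
    for _ in range(4):
        x=np.linalg.lstsq(A,z,rcond=None)[0]; e=z-A@x; ok=abs(e)<2.5*1.48*np.median(abs(e)); A,z=A[ok],z[ok]
    rim=(abs(P[...,2]-.12)<.008)&(abs(B[...,0])<.065)&(abs(B[...,1])<.09)
    print(n,'plate top plane: slope x,y',x[:2].round(4),'centre z',x[2].round(4),'n',len(z),'expect',zt.round(4),'span',A[:,:2].min(0).round(3),A[:,:2].max(0).round(3))
    for i in hs:
        X=CB+rz(YB)@L[i]; o=[]
        for h,sg in((x[2]+x[:2]@L[i],-1),(.12,-1)):
            if n=='top' and h==.12: o.append(np.array([np.nan]*2)); continue
            px=proj(c,np.r_[X,h])[0]; best=None
            q,w=blob(g,px,sg); 
            o.append(None if q is None else rz(YB).T@(ray(c,q,h)[0,:2]-X)*1000); print('  ',i,px.round(1),None if q is None else q.round(1),round(float(w)),end='')
        print(' hole err',o[0],'thread err',o[1])
E
python3 chk.py
```

```text
top plate top plane: slope x,y [-0.0038  0.0016] centre z 0.1481 n 550 expect 0.1482 span [-0.06  -0.081] [0.06  0.085]
   0 [299.7 174. ] [299.2 174.9] 14 hole err [-3.63614105  1.21643521] thread err [nan nan]
   3 [296.  202.3] [295.6 203. ] 17 hole err [-2.59633526  0.8885424 ] thread err [nan nan]
side plate top plane: slope x,y [-0.002   0.0001] centre z 0.1474 n 1177 expect 0.1482 span [-0.06  -0.085] [0.06  0.084]
   1 [347.5 215.8] [349.1 217.5] 8   1 [346.5 224.3] [345.2 223.7] 8 hole err [-1.45701044 -8.12424047] thread err [-0.96731103  4.01725211]
   2 [315.3 227.8] [314.2 228. ] 16   2 [314.6 236.6] [314.1 236.8] 12 hole err [-2.82282751  0.81083659] thread err [-1.78565383 -0.08757149]
   3 [281.9 199.8] None 0   3 [281.7 208.1] [282.  207.2] 6 hole err None thread err [3.20151512 3.3332195 ]
```

The plate is level (under 0.25°) and its height matches. The dark blobs over the box are biased because the view passes through the holes. I'll carry the cover over bare bench, where the holes show bright, and measure the hole positions relative to the tool.

Run:
```python
from h import *
manip.move_linear(np.r_[CB,.24],rate=.15)
manip.move_linear([.58,.23,.24],rate=.22); manip.dwell(.3)
s=manip.state(); tp=s['tool_pos']; M=R.from_rotvec(s['tcp_rot']).as_matrix(); a=np.arctan2(M[1,1],M[0,1]); print(tp,np.rad2deg(a),M[:,2],s['clock'])
h=tp[2]-.021+.002
k=[cap('top') for _ in range(6)]; c=k[0]; g=np.mean([cv2.cvtColor(q['image'],cv2.COLOR_BGR2GRAY) for q in k],0)
px=proj(c,np.c_[L@rz(a).T+tp[:2],np.full(4,h)]); W=[]
for i in range(4):
    q,w=blob(g,px[i],1)
    if q is not None:
        q,w=blob(g,q,1); e=rz(a).T@(ray(c,q,h)[0,:2]-tp[:2])-L[i]; print(i,px[i].round(1),q.round(1),round(w),'hole err in tool-yaw frame mm',(e*1000).round(2))
k2=cap('side')
cv2.imwrite('pics/t2.png',np.hstack([cv2.resize(c['image'][140:220,160:260],(800,600),interpolation=2)]))
# remeasure threads with no cover above, side/top
for n in('top',):
    X=CB+L@rz(YB).T; px=proj(c,np.c_[X,np.full(4,.12)]); q=[blob(g,p,-1)[0] for p in px]; ok=[i for i in range(4) if q[i] is not None]; ce,t,e=fit2(L[ok],ray(c,[q[i] for i in ok],.12)[:,:2]); print('box',ok,ce.round(4),np.rad2deg(t),(e*1e3).round(1))
```

```text
[0.58006934 0.22961331 0.23997793] -7.484175779278417 [-4.96862188e-05 -4.28713840e-05 -9.99999998e-01] 29.875
1 [216.5 178.3] [216.2 178.9] 46 hole err in tool-yaw frame mm [-2.    0.62]
2 [211.9 208. ] [211.8 208.3] 42 hole err in tool-yaw frame mm [-1.1   0.07]
3 [168.2 201.8] [168.6 201.7] 24 hole err in tool-yaw frame mm [ 0.59 -1.33]
box [0, 1, 2, 3] [ 0.5909 -0.2153] -7.415355494052348 [0.4 0.2 0.2 0.3]
```

View pics/t2.png

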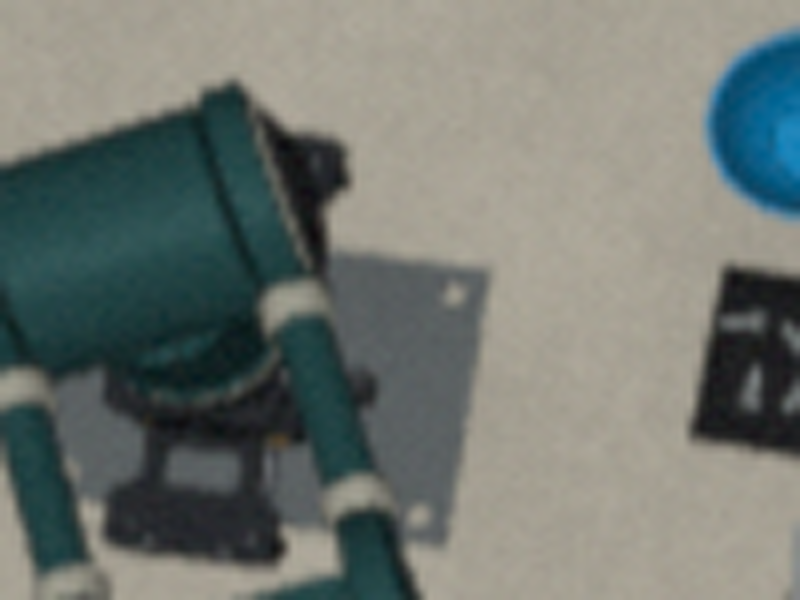

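Holes 1 and 2 are bright at (455,292) and (420,515). In the camera frame the plate sits about 1.5 mm towards -x and 0.35 mm towards +y of the tool, which agrees with the side-view difference of (-1.0, +0.9). I'll correct for that and return to the hover.

```bash
python3 - <<'E'
from h import *
y=np.deg2rad(-7.42); t=np.array([.5909,-.2153])+rz(y)@np.array([.0015,-.0004]); r=down(rz(y)@[1,0])
manip.move_linear(np.r_[t,.24],rate=.2,rot=r); manip.move_linear(np.r_[t,.161],rate=.08); manip.dwell(.4)
s=manip.state(); p=s['tool_pos']; print(t,p,s['clock'],s['gripper_width'])
manip.move_linear(np.r_[t,.161]+(np.r_[t,.161]-p),rate=.02); manip.dwell(.3); print(manip.state()['tool_pos'])
cc=cap('side'); cv2.imwrite('pics/s3.png',cv2.resize(cc['image'][150:282,230:406],(800,600),interpolation=2))
E
python3 chk.py
```

```text
[ 0.59233578 -0.21589036] [ 0.59240925 -0.21592735  0.16122858] 34.1417 0.011124589430423706
[ 0.59228253 -0.21584381  0.16077796]
top plate top plane: slope x,y [-0.0045 -0.0009] centre z 0.1436 n 546 expect 0.1438 span [-0.06  -0.082] [0.06  0.085]
   0 [299.6 174.2] [299.7 174.6] 8 hole err [-1.19631278 -0.59815731] thread err [nan nan]
   3 [295.9 202.5] [295.8 203. ] 18 hole err [-2.02898322  0.11657461] thread err [nan nan]
side plate top plane: slope x,y [-0.0015  0.0012] centre z 0.1432 n 1193 expect 0.1438 span [-0.06  -0.085] [0.06  0.085]
   1 [347.4 217.1] [346.6 216.4] 6   1 [346.5 224.3] [345.3 223.2] 7 hole err [0.68741501 3.80953231] thread err [0.60093497 5.67060468]
   2 [315.2 229.2] [314.9 229.1] 8   2 [314.6 236.6] [314.2 236.2] 9 hole err [-0.18338886  0.75397114] thread err [0.07041942 1.88054143]
   3 [281.9 201. ] None 0   3 [281.7 208.1] [282.  207.8] 11 hole err None thread err [1.62206865 0.88604843]
```

View pics/s3.png

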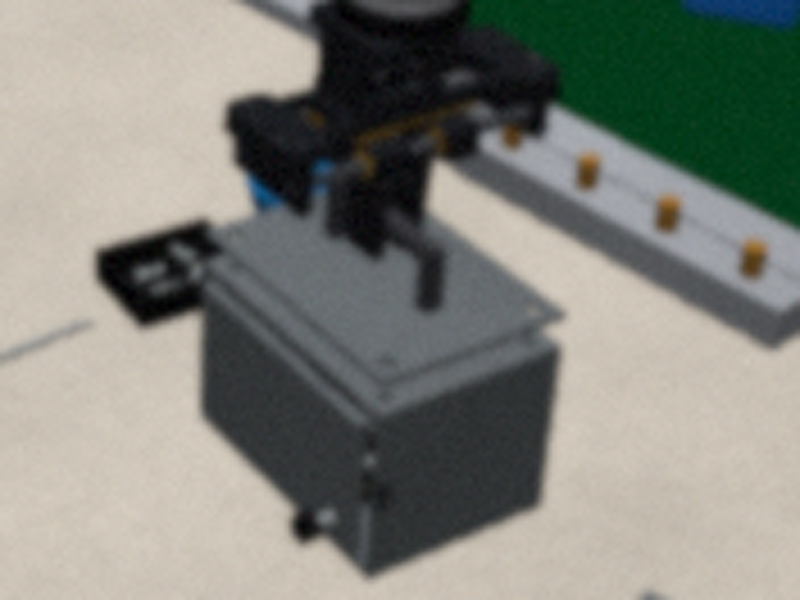

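The side view shows the plate level, about 20 mm above the rim. Hole 2 at (388,362) is above its thread at (385,397), agreeing to about 1 mm, and the door is still shut. I'll hand it in.

```bash
python3 -c "
from h import *
print(order.close_job(), manip.state()['clock'])"
```

```text
the job is handed in; nothing more can be done
the job is handed in; nothing more can be done
```

The door is shut and seated, the cover is held level about 20 mm above the box rim with its holes over the threads (within about 1 mm where the side camera could check), and the job is handed in; no verdict came back.

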